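# Close a split vial housing on its dowels and hold it shut

### The arm

A 6-joint arm with a two-finger parallel gripper is mounted at the origin on a cart in front of the work surface, level with it; the furniture and walls round the work are solid. World frame = base frame: x ahead of the robot, y to its left, z up, the work surface at z = 0. Lengths are in mm, angles in rad, forces in N, time in s.
With the tool pointing down it reaches from about 325 to 925 mm from the base axis. Payload 3.1 kg.
Tool frame: the origin (TCP) lies on the front face of the gripper's body, between the roots of the fingers; the fingertips stand 73 mm ahead of it and the grasp point (between the pads) lies 54 mm ahead of it; z points along the fingers, y is the line along which they close (so a half turn about z gives the same grasp; the last joint's range is limited). The gripper opens to 85 mm and grips with 20 to 120 N. Pads are 22 mm wide; open, the fingers measure 114 mm over their backs; the gripper's body (76 mm by 85 mm) begins 54 mm behind the grasp point. The pads swing forward as they close: fully open they stand 13 mm farther back than shut.
Start: joints at [-1.306, 0.217, 1.613, -0, 1.311, -0.112], TCP at [229.988, -581.159, 303.9] pointing down, gripper open.
Joint ranges: [-2.75, 2.75], [-0.78, 2.1], [0.31, 2.55], [-1.13, 4.27], [0.13, 2.63], [-2.58, 2.58]. Speed limits (rad/s): [2.79, 2.79, 3.14, 3.14, 3.14, 3.14].

### API

Orientations are given as a unit quaternion [x, y, z, w].
In Python, from bench import sensors, imaging, ticket gives the robot as it stands. The module is installed in compiled form; this text tells all that it offers.
- The arm moves only by the tool step_arm, never from a script. Its argument "series" is text: rows parted by semicolons, each of 7 numbers parted by spaces: the finger opening in cm, from 0 to 8.54, then the shift along the tool's x, y, z in cm, then the turn, a rotation vector about the tool's x, y, z in rad. A call has 1 to 20 rows; each row is the pose to reach, as a shift and turn from the pose commanded when the call began, along the tool's axes at that moment; what a row does not reach only later rows make up. A row lasts 1/8 s, in which the tool goes at most 62.5 mm and 10.7 degrees, less where a joint would pass 70% of its speed; a pose out of reach is approached as far as the arm can. A call with a gripper value outside its range is refused whole. The fingers move at their own pace and stop on an object; "squeeze" is the grip in N (left out, the last holds). Time passes only in rows, so rows that repeat a pose let the fingers close. It gives the time, the measured TCP pose, the force, the opening and the grip force at its end, in the units of the state.
- sensors.state(): the state, without advancing time (a new reading comes with each control period).
- imaging.snapshot(name): name is "scene" or "top"; returns a dict with "color" (400x640x3 uint8, red, green, blue), "camera_matrix" (3x3 intrinsics, pixels), "dist" ([k1, k2, p1, p2, k3] as OpenCV has them; the pictures are not rectified), "world_to_cam" (4x4, takes a point from world to camera coordinates). Camera axes: x right, y down, z forward; pixel columns grow to the right and rows downward; lengths in mm; the calibration is good to about 2 mm. A picture is of the moment at which its call begins. There is no depth.
- ticket.job_done(): hands the job in; it is judged then, once.
The state is a dict: "time_s": time; "joints": joint angles; "qvel": joint speeds; "joint_efforts": joint torques, N m; "tcp_pos": TCP position; "ee_rot": TCP orientation; "wrist_force": force on the tool from outside, world axes, zero at the start; "torque": the same for the moment, N m; "width": opening from 0.0 (shut) to 1.0 (fully open); "grasp_force": force on a finger pad.
Only numpy, scipy, OpenCV 4.12 (cv2) and the standard library are available. Lean on these libraries where they do the work, as an engineer would, in place of code of your own. Each camera call takes 0.05 s, during which the arm holds its last target. There are 200 camera calls.

### The job

Stand the orange vial upright in the round pocket of the aluminium housing half and let go of it. Then take the blue upper half by its black grip rib, fit it over the vial and onto the two dowels, and press it down against the sprung red seal until the two halves meet all round. Finish while still gripping the rib and holding the pair pressed shut (the seal pushes it open again when let go); leave the other things on the bench where they are.

Things in the scene. Friction and masses are not known exactly. Their poses are not given: they have to be found in the camera images.
- lower_half: Lower housing half, fixed to the bench: aluminium block 110 (own x) x 60 (own y) x 32 mm high on a dark foot plate 126 x 76 x 6 mm. Origin: centre of its underside, on the bench. Two steel dowels, 10 mm thick, stand at own x = -42 and +42 mm, y = 0, tips 26 mm above the block's top face, the last 7 mm tapered. A round vial pocket in the middle, 30 mm wide, 18 mm deep.
- pocket_floor (a point): Centre of the pocket's floor, 14 mm above the bench; the vial's underside belongs here.
- parting_face (a point): Centre of the block's flat top face, 32 mm above the bench; the underside of the upper half meets this level when closed.
- seal (a joint): Sprung red seal ring round the pocket (inner diameter 36, outer 52 mm), in m: 0 = free, standing 5 mm above the block's top face; 0.005 = pressed down level with that face. It takes 4 N to start and 10 N to press it fully down; the upper half's own weight (about 3 N) does not.
- upper_half: Upper housing half, loose, upright on the bench, 0.28 kg: blue flange 110 (own x) x 60 (own y) x 20 mm with two through holes, 12 mm wide, at own x = -42 and +42 mm, y = 0, and a 38 mm opening in the middle into a hollow 52 x 52 mm housing (room for the vial: 45 mm above the underside; roof top at 50 mm). Origin: centre of its underside. Fits either way round.
- grip_rib (a point): On the upper half's centre line, 72 mm above its underside, a good height to grip: the black rib is 16 mm thick (own y), 44 mm long (own x) and rises from 50 to 83 mm above the underside.
- vial: Orange plastic vial with a ribbed orange cap, 27 mm diameter, about 55 mm tall, about 0.02 kg, standing upright on the bench at the start. Origin at the centre of its underside, z up. Seated in the pocket it stands 37 mm above the block's top face, 32 mm above the free seal; fingers gripping it must stay above the seal ring.
- lab_timer: Bystander: beige wind-up timer, 62 x 100 x 114 mm. Origin at the centre of its underside.
- amber_bottle: Bystander: amber bottle with black stopper, 65 mm diameter, 148 mm tall. Origin at the centre of its underside.
- dish_d: Bystander: flat culture dish with pink filling, 91 mm diameter, 14 mm high. Origin at the centre of its underside.
- beaker_small: Bystander: small clear beaker, 56 mm diameter, 66 mm tall. Origin at the centre of its underside.

How it is judged (in metres and radians):
On the way, in this order (a step that is already met when the one before it is completed fails the run):
1. the vial stands upright in the pocket and has been let go (horizontal distance between vial and pocket_floor below 0.004 m and z of vial in the frame of lower_half below 0.018 m and angle between vial's own z axis and vertical below 0.15 rad and contact force between the fingers and vial below 0.05 N), for 0.2 s.
2. the upper half is on both dowels over the vial (horizontal distance between upper_half and lower_half below 0.003 m and angle between the x axis of upper_half and the x axis of lower_half, either way round below 0.05 rad and angle between upper_half's own z axis and vertical below 0.05 rad and horizontal distance between vial and pocket_floor below 0.004 m and z of vial in the frame of lower_half below 0.018 m and angle between vial's own z axis and vertical below 0.15 rad and z of upper_half in the frame of lower_half below 0.045 m), for 0.1 s.
At the end, for the whole second after the job is handed in: Vial in the pocket (4 mm, 0.15 rad). Upper half at rest on the dowels (3 mm, 0.05 rad, either way round), its underside within 1.5 mm of the block's top face, seal pressed in 3.7 mm or more. Fingers bear on it with over 2 N, the grasp point within 30 mm of the rib's middle (horizontal distance between upper_half and lower_half below 0.003 m and angle between the x axis of upper_half and the x axis of lower_half, either way round below 0.05 rad and angle between upper_half's own z axis and vertical below 0.05 rad and horizontal distance between vial and pocket_floor below 0.004 m and z of vial in the frame of lower_half below 0.018 m and angle between vial's own z axis and vertical below 0.15 rad and z of upper_half in the frame of lower_half below 0.0335 m and value of joint seal above 0.0037 m and linear speed of upper_half below 0.01 m/s and contact force between the fingers and upper_half above 2 N and distance between the grasp point and grip_rib below 0.03 m); the arm keeps its last pose, push and grip.
It fails at once if the lab timer is moved by more than 30 mm (distance of lab_timer from where it was at the start of the episode above 0.03 m).
It fails at once if the amber bottle is moved by more than 30 mm (distance of amber_bottle from where it was at the start of the episode above 0.03 m).
It fails at once if the culture dish is moved by more than 30 mm (distance of dish_d from where it was at the start of the episode above 0.03 m).
It fails at once if the small beaker is moved by more than 30 mm (distance of beaker_small from where it was at the start of the episode above 0.03 m).
It also fails if it takes over 54 s, if anything falls off the work surface, if the arm or the gripper's body presses on something with over 40 N, if the wrist force passes 120 N, or if a joint passes its speed limit or range.

## Working session

There is one attempt and no reset: what is moved stays moved. The work goes in short steps, Python scripts to look and compute and a tool call to move; the robot and the scene stay as the last step left them, time stands still between calls to the robot, and variables do not carry over. Pictures are saved under pics/ and viewed, at most 10 in all, crops included, and the job is handed in when it is done.

Besides the shell and the picture viewer there is one more tool, called after ">>>" in YAML: its name, and indented under it one key for each argument. step_arm: Moves the arm, as the interface text tells. Its arguments: {"type":"object","properties":{"series":{"type":"string"},"squeeze":{"type":"number"}},"required":["series"]}

```bash
mkdir -p pics; cat > h.py <<'E'
import numpy as np, cv2
from bench import sensors, imaging, ticket
def snap(n,fn=None):
    s=imaging.snapshot(n)
    if fn: cv2.imwrite('pics/'+fn, s['color'][:,:,::-1])
    return s
def ray(s,px):
    p=cv2.undistortPoints(np.array([[px]],float),np.array(s['camera_matrix'],float),np.array(s['dist'],float))[0,0]
    T=np.array(s['world_to_cam']);R=T[:3,:3];o=-R.T@T[:3,3]
    d=R.T@np.array([p[0],p[1],1.]);return o,d/np.linalg.norm(d)
def onz(s,px,z):
    o,d=ray(s,px);return o+d*(z-o[2])/d[2]
def tri(s1,p1,s2,p2):
    o1,d1=ray(s1,p1);o2,d2=ray(s2,p2)
    t=np.linalg.lstsq(np.c_[d1,-d2],o2-o1,rcond=None)[0]
    a,b=o1+d1*t[0],o2+d2*t[1];return (a+b)/2,np.linalg.norm(a-b)
def proj(s,P):
    T=np.array(s['world_to_cam']);return cv2.projectPoints(np.atleast_2d(np.array(P,float)),cv2.Rodrigues(T[:3,:3])[0],T[:3,3],np.array(s['camera_matrix'],float),np.array(s['dist'],float))[0][:,0]
E
python3 - <<'E'
from h import *
np.set_printoptions(precision=3,suppress=True)
for n in('scene','top'):
    s=snap(n,n+'0.png');T=np.array(s['world_to_cam']);print(n,-T[:3,:3].T@T[:3,3],T[2,:3],np.array(s['camera_matrix']).tolist(),s['dist'])
st=sensors.state();print(st)
E
```

```text
scene [ 64.393 761.504 946.921] [ 0.418 -0.595 -0.686] [[433.86587158896407, 0.0, 321.0326053779505], [0.0, 433.86587158896407, 200.70602490046042], [0.0, 0.0, 1.0]] [-0.052  0.     0.     0.     0.   ]
top [ 510.457    6.466 1300.605] [ 0.065  0.009 -0.998] [[471.70684438157554, 0.0, 315.42383434700076], [0.0, 471.70684438157554, 209.52742151118994], [0.0, 0.0, 1.0]] [0.038 0.    0.    0.    0.   ]
{'time_s': 0.1, 'joints': array([-1.306,  0.218,  1.615,  0.   ,  1.311, -0.112]), 'qvel': array([-0.001, -0.003, -0.002, -0.001,  0.002, -0.002]), 'joint_efforts': array([ -0.   , -39.807, -30.497,  -0.   ,   0.004,  -0.   ]), 'tcp_pos': array([ 229.825, -580.586,  302.7  ]), 'ee_rot': array([ 0.982,  0.187, -0.   , -0.001]), 'wrist_force': array([ 0.12 , -0.396, -0.201]), 'torque': array([-0.018,  0.025, -0.031]), 'grasp_force': 0.0, 'width': 0.9976715950735962}
```

View pics/scene0.png

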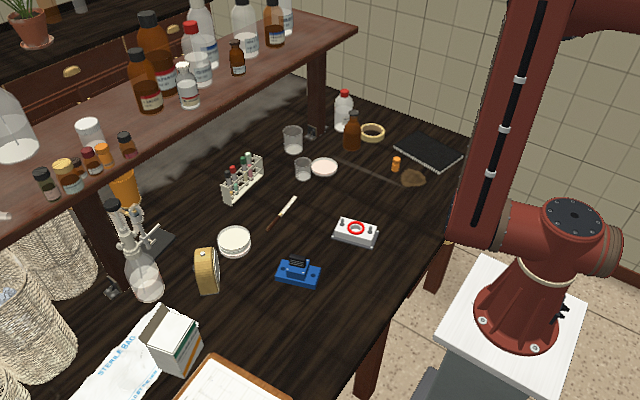

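View pics/top0.png

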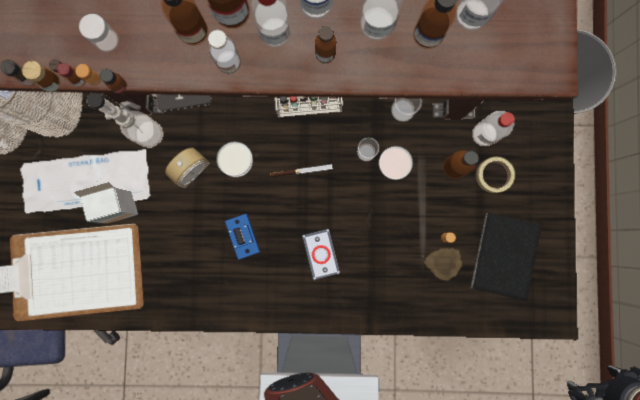

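The scene view shows the vial at (396,164), the lower half at (355,232) and the blue half at (298,272). The top view shows them at (449,238), (321,254) and (242,236). The bystanders are clear of the paths between them. Next I'll mask and measure.

```bash
cat > m.py <<'E'
from h import *
np.set_printoptions(precision=1,suppress=True)
S={n:snap(n) for n in('scene','top')}
box={'vial':{'scene':(380,150,412,178),'top':(435,228,462,248)},'seal':{'scene':(335,212,380,250),'top':(300,225,345,282)},'blue':{'scene':(265,248,330,296),'top':(220,205,268,268)}}
tiles=[]
def mask(hsv,k):
    H,Sa,V=cv2.split(hsv)
    if k=='vial': m=(H>5)&(H<22)&(Sa>150)&(V>90)
    if k=='seal': m=((H<8)|(H>170))&(Sa>120)&(V>90)
    if k=='blue': m=(H>95)&(H<125)&(Sa>110)&(V>50)
    return m.astype(np.uint8)
for k in box:
    row=[]
    for n in box[k]:
        x0,y0,x1,y1=box[k][n];c=S[n]['color'][y0:y1,x0:x1]
        m=mask(cv2.cvtColor(c,cv2.COLOR_RGB2HSV),k)
        cs=max(cv2.findContours(m,cv2.RETR_EXTERNAL,cv2.CHAIN_APPROX_NONE)[0],key=cv2.contourArea)
        r=cv2.minAreaRect(cs);hull=cv2.convexHull(cs)[:,0]+[x0,y0]
        print(k,n,'area',m.sum(),'rect c',np.array(r[0])+[x0,y0],'size',np.array(r[1]),'ang',r[2])
        if k=='seal': e=cv2.fitEllipse(cs);print('  ell',np.array(e[0])+[x0,y0],e[1],e[2])
        print('  poly',(cv2.approxPolyDP(cs,2,True)[:,0]+[x0,y0]).tolist())
        f=min(390/c.shape[1],195/c.shape[0]);t=cv2.resize(c,None,fx=f,fy=f,interpolation=cv2.INTER_CUBIC)
        p=np.zeros((195,400,3),np.uint8);p[:t.shape[0],:t.shape[1]]=t;row.append(p);print('  scale',f)
    tiles.append(np.hstack(row))
cv2.imwrite('pics/crops.png',np.vstack(tiles)[:,:,::-1])
E
python3 m.py
```

```text
vial scene area 118 rect c [395.7 163.5] size [ 7.8 15.7] ang 11.309932708740234
  poly [[398, 156], [393, 157], [393, 171], [398, 170]]
  scale 6.964285714285714
vial top area 41 rect c [443.7 237.2] size [8.3 5.6] ang 82.87498474121094
  poly [[442, 234], [441, 238], [447, 241], [446, 233]]
  scale 9.75
seal scene area 106 rect c [355.5 227.5] size [15.6 14.1] ang 45.0
  ell [355.5 227.4] (13.176316261291504, 16.241273880004883) 95.59199523925781
  poly [[348, 224], [348, 230], [354, 234], [361, 233], [364, 227], [359, 221]]
  scale 5.131578947368421
seal top area 100 rect c [320.5 254.5] size [17. 17.] ang 90.0
  ell [320.6 254.2] (17.2253360748291, 17.342145919799805) 133.2363739013672
  poly [[315, 247], [312, 252], [314, 260], [319, 263], [325, 262], [329, 257], [328, 249], [324, 246]]
  scale 3.4210526315789473
blue scene area 910 rect c [297.6 270.9] size [44.1 28.4] ang 12.994616508483887
  poly [[281, 259], [274, 275], [275, 280], [315, 289], [320, 267], [309, 265], [309, 259], [306, 259], [309, 260], [306, 261], [304, 268], [291, 266], [288, 260]]
  scale 4.0625
blue top area 835 rect c [241.8 236.2] size [41.6 23.7] ang 70.82098388671875
  poly [[245, 213], [225, 221], [238, 259], [259, 251]]
  scale 3.0952380952380953
```

View pics/crops.png

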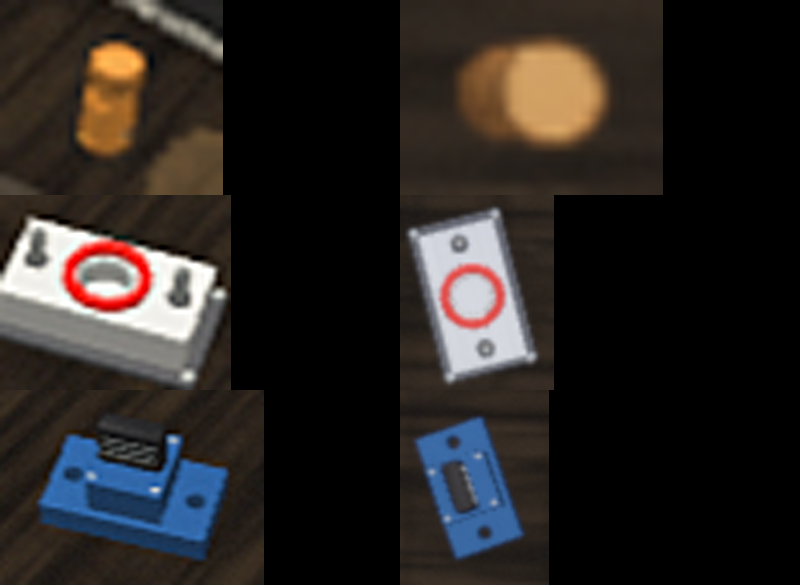

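The crops show the vial cap, the seal ring, both dowel tips, the flange holes and the rib clearly. Now I'll triangulate them.

```bash
python3 - <<'E'
from h import *
np.set_printoptions(precision=1,suppress=True)
a=snap('scene');b=snap('top')
P={'cap 55':((396.3,157.9),(449.9,236.9)),'seal 37':((355.5,227.4),(320.6,254.2)),
'dowF 58':((341.9,218.6),(316.9,238.9)),'dowN 58':((370.3,226.6),(324.7,269.4)),
'holeF 20':((283,268.3),(236.7,221.4)),'holeN 20':((312.8,274.9),(246.7,250.8))}
for k,(p,q) in P.items():
    z=float(k.split()[1]);X,e=tri(a,p,b,q);print(k,X,'gap',e,'| scene@z',onz(a,p,z)[:2],'top@z',onz(b,q,z)[:2])
c=[onz(b,p,20) for p in((245.5,212.5),(224.5,221),(238,259.5),(259.5,251))]
print('blue rect',np.mean(c,0),[np.linalg.norm(c[i]-c[i-1]) for i in range(4)])
for i in((2,1),(3,0)): d=c[i[1]]-c[i[0]];print('ang',np.degrees(np.arctan2(d[1],d[0])))
# rows across two views: lower block top face corners (white)
h=cv2.cvtColor(b['color'],cv2.COLOR_RGB2HSV)[225:282,300:345]
m=((h[:,:,1]<60)&(h[:,:,2]>150)).astype(np.uint8);m=cv2.morphologyEx(m,cv2.MORPH_CLOSE,np.ones((9,9)))
r=cv2.minAreaRect(cv2.findNonZero(m));bp=cv2.boxPoints(r)+[300,225];w=[onz(b,p,32) for p in bp];print('white',np.mean(w,0),[np.linalg.norm(w[i]-w[i-1]) for i in range(4)])
for i in range(2): d=w[i+1]-w[i];print('ang',np.degrees(np.arctan2(d[1],d[0])))
E
```

```text
cap 55 [ 526.2 -336.6   51.7] gap 2.101063523505913 | scene@z [ 525.3 -331.9] top@z [ 525.2 -336.2]
seal 37 [473.9   2.3  34.6] gap 1.8024107914948313 | scene@z [473.6   4.8] top@z [473.2   1.9]
dowF 58 [514.7  13.   55.1] gap 2.265128959780919 | scene@z [514.2  16. ] top@z [513.7  12.4]
dowN 58 [434.2  -9.4  52.8] gap 0.13207376605575533 | scene@z [432.1  -4.9] top@z [434.4  -9.4]
holeF 20 [557.7 231.4  19.8] gap 0.5473637634988233 | scene@z [557.9 231.6] top@z [557.5 231.2]
holeN 20 [479.3 202.3  20.8] gap 2.0449725584505476 | scene@z [480.6 202.3] top@z [478.4 201.9]
blue rect [518.3 216.1  20. ] [np.float64(111.37762076277996), np.float64(61.2994840863826), np.float64(110.74146622935494), np.float64(62.20930796365437)]
ang 20.97220311464247
ang 21.451015429987066
white [470.5   5.4  32. ] [np.float64(129.11887524008552), np.float64(77.53362958277062), np.float64(129.1879781019926), np.float64(76.96419501176318)]
ang -75.31958642651121
ang -165.39017492507713
```

```bash
cat > g.py <<'E'
# usage: g.py curx cury curz curyaw  tx ty tz tyaw  -> cm shift and rad turn in tool axes (tool vertical)
import sys,numpy as np
v=[float(a) for a in sys.argv[1:]]
for k in range(4,len(v),4):
    d=np.array(v[k:k+3])-v[:3];t=np.radians(v[3])
    print('%.2f %.2f %.2f  0 0 %.3f'%((d[0]*np.cos(t)+d[1]*np.sin(t))/10,(d[0]*np.sin(t)-d[1]*np.cos(t))/10,-d[2]/10,-np.radians(v[k+3]-v[3])))
E
python3 g.py 229.99 -581.16 303.9 21.56  525.5 -335 160 105  525.5 -335 84 105 525.5 -335 160 105 525.5 -335 101 15
```

```text
36.53 -12.03 14.39  0 0 -1.456
36.53 -12.03 21.99  0 0 -1.456
36.53 -12.03 14.39  0 0 -1.456
36.53 -12.03 20.29  0 0 0.114
```

>>> step_arm:
  series: "8.5 36.53 -12.03 10 0 0 -1.456;8.5 36.53 -12.03 10 0 0 -1.456;8.5 36.53 -12.03 10 0 0 -1.456;8.5 36.53 -12.03 10 0 0 -1.456;8.5 36.53 -12.03 10 0 0 -1.456;8.5 36.53 -12.03 10 0 0 -1.456;8.5 36.53 -12.03 10 0 0 -1.456;8.5 36.53 -12.03 10 0 0 -1.456;8.5 36.53 -12.03 14.39 0 0 -1.456;8.5 36.53 -12.03 14.39 0 0 -1.456"
  squeeze: 20

```text
time_s: 1.55
tcp_pos: [522.9, -332.7, 155.9]
ee_rot: [0.609, 0.793, 0.0, -0.005]
wrist_force: [0.0, 0.7, -1.3]
width: 0.994
grasp_force: 0.0
```

```bash
python3 - <<'E'
from h import *
np.set_printoptions(precision=2,suppress=True)
a=snap('scene');st=sensors.state();print(st['tcp_pos'],st['qvel'],st['joints'])
b=snap('top')
A=cv2.resize(a['color'][95:215,320:480],None,fx=5,fy=5,interpolation=2)[:300*2]
cv2.imwrite('pics/v1.png',A[:,:,::-1])
E
```

```text
[ 524.13 -333.78  158.1 ] [-0.   -0.03 -0.04 -0.   -0.01  0.  ] [-0.68  0.37  1.72  0.    1.06 -0.94]
```

View pics/v1.png

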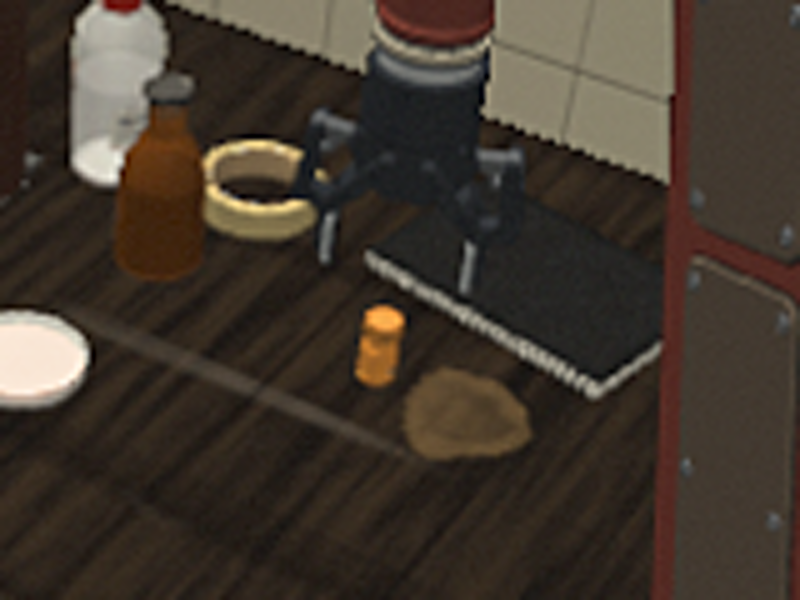

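The gripper straddles the vial, with the pads at (326,260) and (467,290) in the crop and the cap at (384,320). I'll do a low centring squeeze, then open, rise, turn 90° and grip high.

>>> step_arm:
  series: "8.5 0 0 3 0 0 0;8.5 0 0 7.6 0 0 0;8.5 0 0 7.6 0 0 0;8.5 0 0 7.6 0 0 0;8.5 0 0 7.6 0 0 0;2 0 0 7.6 0 0 0;2 0 0 7.6 0 0 0;2 0 0 7.6 0 0 0;2 0 0 7.6 0 0 0;2 0 0 7.6 0 0 0;2 0 0 7.6 0 0 0"
  squeeze: 20

```text
time_s: 3.02
tcp_pos: [525.6, -335.0, 84.3]
ee_rot: [0.609, 0.793, -0.0, 0.0]
wrist_force: [-0.7, 1.3, 2.8]
width: 0.314
grasp_force: 21.0
```

>>> step_arm:
  series: "8.5 0 0 0 0 0 0;8.5 0 0 0 0 0 0;8.5 0 0 0 0 0 0;8.5 0 0 -1.7 0 0 0;8.5 0 0 -1.7 0 0 1.571;8.5 0 0 -1.7 0 0 1.571;8.5 0 0 -1.7 0 0 1.571;8.5 0 0 -1.7 0 0 1.571;8.5 0 0 -1.7 0 0 1.571;8.5 0 0 -1.7 0 0 1.571;8.5 0 0 -1.7 0 0 1.571;8.5 0 0 -1.7 0 0 1.571;8.5 0 0 -1.7 0 0 1.571;8.5 0 0 -1.7 0 0 1.571;2 0 0 -1.7 0 0 1.571;2 0 0 -1.7 0 0 1.571;2 0 0 -1.7 0 0 1.571;2 0 0 -1.7 0 0 1.571;2 0 0 -1.7 0 0 1.571;2 0 0 -1.7 0 0 1.571"
  squeeze: 20

```text
time_s: 5.52
tcp_pos: [525.5, -335.0, 101.2]
ee_rot: [0.991, 0.131, 0.0, 0.0]
wrist_force: [0.4, -0.5, 1.3]
width: 0.309
grasp_force: 21.6
```

```bash
python3 g.py 525.5 -335 101 15   525.5 -335 175 15  473.5 2 185 15 473.5 2 140 15
```

```text
0.00 0.00 -7.40  0 0 -0.000
3.70 -33.90 -8.40  0 0 -0.000
3.70 -33.90 -3.90  0 0 -0.000
```

>>> step_arm:
  series: "2 0 0 -7.4 0 0 0;2 0 0 -8.4 0 0 0;2 3.7 -33.9 -8.4 0 0 0;2 3.7 -33.9 -8.4 0 0 0;2 3.7 -33.9 -8.4 0 0 0;2 3.7 -33.9 -8.4 0 0 0;2 3.7 -33.9 -8.4 0 0 0;2 3.7 -33.9 -8.4 0 0 0;2 3.7 -33.9 -6.4 0 0 0;2 3.7 -33.9 -4.4 0 0 0;2 3.7 -33.9 -4.4 0 0 0;2 3.7 -33.9 -4.4 0 0 0;2 3.7 -33.9 -4.4 0 0 0"

```text
time_s: 7.15
tcp_pos: [474.1, 1.9, 146.0]
ee_rot: [0.991, 0.13, 0.001, 0.0]
wrist_force: [0.4, 0.5, -0.4]
width: 0.305
grasp_force: 21.5
```

```bash
python3 - <<'E'
from h import *
np.set_printoptions(precision=2,suppress=True)
a=snap('scene');st=sensors.state();print(st['tcp_pos'],st['width'],st['grasp_force'])
A=cv2.resize(a['color'][185:255,310:403],None,fx=8.5,fy=8.5,interpolation=2)
cv2.imwrite('pics/v2.png',A[:,:,::-1])
x,y,z=st['tcp_pos'];print('pred vial bottom/top px in crop',(proj(a,[[x,y,z-101],[x,y,z-46]])-[310,185]+.5)*8.5, 'seal',(proj(a,[[473.5,2,37]])-[310,185]+.5)*8.5)
E
```

```text
[474.12   1.87 145.95] 0.3091741062477982 21.530918776988983
pred vial bottom/top px in crop [[395.84 342.76]
 [406.77 226.8 ]] seal [[395.66 359.95]]
```

View pics/v2.png

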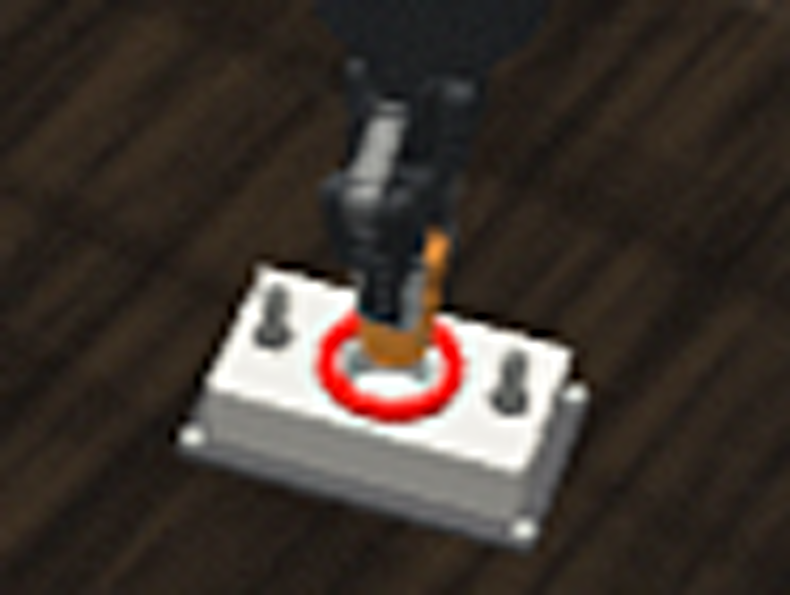

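The vial's bottom centre is near (395,344) in the crop and the ring centre near (391,365). So the vial needs to go about 2 mm towards +y, which agrees with the scene-view ray. Then I'll lower it in stages and watch the force.

>>> step_arm:
  series: "2 0.06 -0.22 0 0 0 0;2 0.06 -0.22 0.5 0 0 0;2 0.06 -0.22 1 0 0 0;2 0.06 -0.22 1.2 0 0 0;2 0.06 -0.22 1.4 0 0 0;2 0.06 -0.22 1.6 0 0 0;2 0.06 -0.22 1.6 0 0 0"

```text
time_s: 8.07
tcp_pos: [475.4, 4.3, 132.0]
ee_rot: [0.991, 0.13, 0.001, 0.0]
wrist_force: [-3.7, 1.0, 16.2]
width: 0.308
grasp_force: 24.1
```

```bash
python3 - <<'E'
from h import *
np.set_printoptions(precision=2,suppress=True)
a=snap('scene');st=sensors.state();print(st['tcp_pos'],st['wrist_force'],st['torque'],st['ee_rot'])
b=snap('top')
A=cv2.resize(a['color'][200:245,325:385],None,fx=12,fy=12,interpolation=2)
cv2.imwrite('pics/v3.png',A[:,:,::-1])
x,y,z=st['tcp_pos'];print('pred bottom',(proj(a,[[x,y,z-101],[x,y,z-46]])-[325,200]+.5)*12, 'seal obs',(355.5-325+.5)*12,(227.4-200+.5)*12)
E
```

```text
[475.39   4.31 132.03] [-2.95  0.73 16.92] [0.32 0.81 0.  ] [0.99 0.13 0.   0.  ]
pred bottom [[365.2  347.49]
 [380.1  186.32]] seal obs 372.0 334.80000000000007
```

View pics/v3.png

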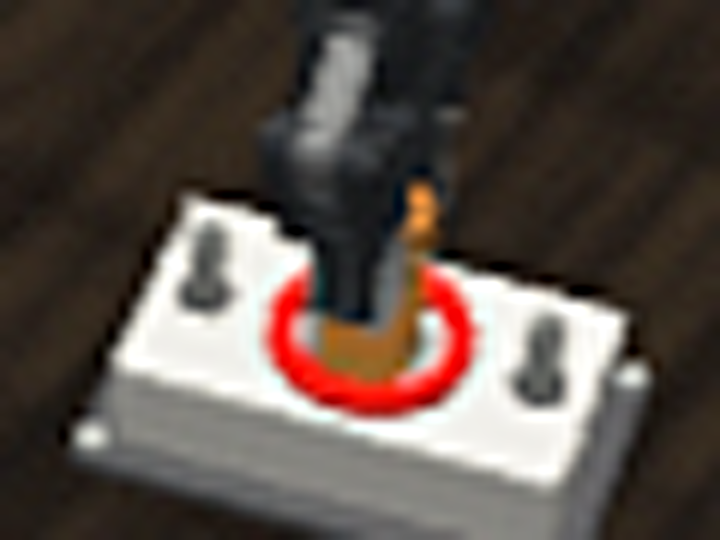

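>>> step_arm:
  series: "2 0 0 -0.6 0 0 0;2 -0.02 0.09 -0.6 0 0 0;2 -0.02 0.09 -0.4 0 0 0;2 -0.02 0.09 -0.2 0 0 0;2 -0.02 0.09 -0.1 0 0 0;2 -0.02 0.09 0 0 0 0;2 -0.02 0.09 0 0 0 0"

```text
time_s: 9.05
tcp_pos: [475.2, 3.3, 131.3]
ee_rot: [0.991, 0.131, 0.001, 0.0]
wrist_force: [-2.5, -0.5, 12.9]
width: 0.31
grasp_force: 24.0
```

>>> step_arm:
  series: "2 0 0 -0.4 0 0 0;2 -0.15 -0.04 -0.4 0 0 0;2 -0.15 -0.04 -0.3 0 0 0;2 -0.15 -0.04 -0.2 0 0 0;2 -0.15 -0.04 -0.1 0 0 0;2 -0.15 -0.04 0 0 0 0;2 -0.15 -0.04 0 0 0 0"

```text
time_s: 9.93
tcp_pos: [473.7, 3.1, 131.4]
ee_rot: [0.991, 0.131, 0.001, 0.0]
wrist_force: [0.7, -1.6, 13.3]
width: 0.31
grasp_force: 24.0
```

```bash
python3 - <<'E'
from h import *
np.set_printoptions(precision=2,suppress=True)
st=sensors.state();print(st['tcp_pos'],st['wrist_force'],st['torque'])
E
```

```text
[473.75   3.13 131.44] [ 0.74 -1.57 13.29] [-0.07  0.15 -0.02]
```

>>> step_arm:
  series: "2 0.05 -0.04 -0.2 0 0 0;2 0.05 -0.04 -0.1 0 0 0;2 0.05 -0.04 0 0 0 0;2 0.05 -0.04 0.05 0 0 0"

```text
time_s: 10.42
tcp_pos: [474.2, 3.4, 131.3]
ee_rot: [0.991, 0.131, 0.001, 0.001]
wrist_force: [-1.8, -1.3, 20.1]
width: 0.305
grasp_force: 24.5
```

```bash
python3 - <<'E'
from h import *
np.set_printoptions(precision=2,suppress=True)
st=sensors.state();print(st['tcp_pos'],st['wrist_force'],st['torque'])
E
```

```text
[474.16   3.4  131.3 ] [-1.77 -1.32 20.07] [-0.26  0.45  0.08]
```

>>> step_arm:
  series: "2 0 0 -0.4 0 0 0;2 0 0 -0.8 0 0 0;2 0 0 -0.8 0 0 0;2 0 0 -0.8 0 0 0"

```text
time_s: 10.92
tcp_pos: [472.3, 4.0, 136.4]
ee_rot: [0.991, 0.131, -0.0, 0.0]
wrist_force: [3.5, -2.4, 0.6]
width: 0.308
grasp_force: 22.0
```

```bash
python3 - <<'E'
from h import *
np.set_printoptions(precision=2,suppress=True)
a=snap('scene');st=sensors.state();print(st['tcp_pos'],st['wrist_force'],st['torque'])
b=snap('top')
x,y,z=st['tcp_pos']
for n,s,o in(('scene',a,(325,200)),('top',b,(290,225))):
    c=s['color'][o[1]:o[1]+50,o[0]:o[0]+60] 
    h=cv2.cvtColor(c,cv2.COLOR_RGB2HSV);H,Sa,V=cv2.split(h)
    red=((H<5)|(H>172))&(Sa>150)&(V>100); org=(H>7)&(H<24)&(Sa>110)&(V>60)
    for nm,m in(('red',red),('org',org)):
        ys,xs=np.nonzero(m)
        if len(xs): print(n,nm,len(xs),'x',xs.min()+o[0],xs.max()+o[0],'y',ys.min()+o[1],ys.max()+o[1])
    print(n,'pred ring',proj(s,[[473.5,3.5,37],[473.5-21.3,3.5-15,37],[473.5+21.3,3.5+15,37]]),'bottom',proj(s,[[x,y,z-101]]))
    if n=='scene':
        for r in range(15,35): print(r+200,''.join('R' if red[r,k] else 'o' if org[r,k] else '.' for k in range(15,50)))
A=np.hstack([cv2.resize(a['color'][200:250,325:385],(480,400),interpolation=2),cv2.resize(b['color'][225:275,300:340],(320,400),interpolation=2)])
cv2.imwrite('pics/v4.png',A[:,:,::-1])
E
```

```text
[472.29   4.   136.41] [ 3.36 -1.59  0.16] [-0.38 -0.73 -0.04]
scene red 62 x 347 363 y 222 234
scene org 55 x 353 362 y 213 230
scene pred ring [[355.77 227.16]
 [364.82 227.26]
 [346.71 227.05]] bottom [[356.   227.82]]
215 ....................ooo............
216 ....................ooo............
217 ....................ooo............
218 ....................ooo............
219 ....................ooo............
220 ....................oo.............
221 ....................oo.............
222 ...........R........o..............
223 .........RRR........o..............
224 ........RRRR........o.R............
225 ........RR.........oo.RR...........
226 ........RR...ooo...oo.RR...........
227 ........R....ooooooo...R...........
228 .......RR....oooooooo..R...........
229 ........RRR..ooooooo..RR...........
230 ........RRR....ooo....RR...........
231 .........RRR........RRR............
232 ..........RRRRRRRRRRRR.............
233 ............RRRRRRRRR..............
234 ...............RRR.................
top org 1 x 348 348 y 244 244
top pred ring [[320.   254.07]
 [325.5  262.21]
 [314.52 245.96]] bottom [[319.8  254.51]]
```

View pics/v4.png

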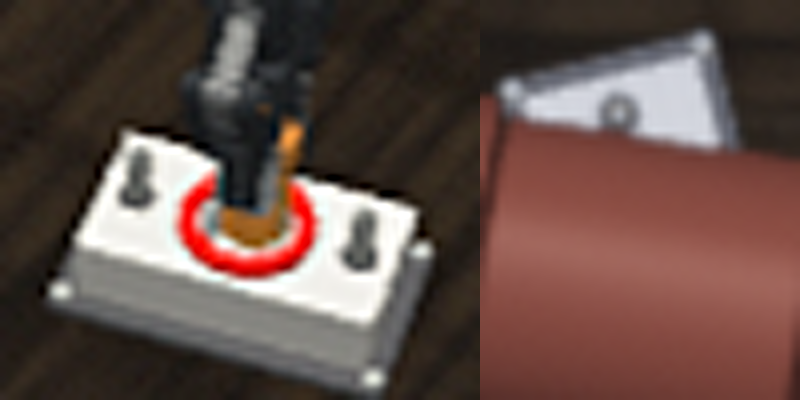

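The lateral force (3.4, −1.6) with no vertical load means the vial is touching a wall on its −x/+y side. I'll shift towards +x/−y and check that the force vanishes.

>>> step_arm:
  series: "2 0.12 0.14 0 0 0 0;2 0.12 0.14 0 0 0 0;2 0.12 0.14 0 0 0 0"

```text
time_s: 11.4
tcp_pos: [472.9, 3.3, 135.9]
ee_rot: [0.991, 0.13, -0.001, -0.0]
wrist_force: [1.2, 0.3, 0.0]
width: 0.31
grasp_force: 21.9
```

```bash
cat > st.py <<'E'
from h import *
np.set_printoptions(precision=2,suppress=True)
st=sensors.state();F=st['wrist_force'];t=st['torque'];print(st['tcp_pos'],F,t,st['width'],st['grasp_force'],st['time_s'])
E
python3 st.py
```

```text
[472.9    3.26 135.91] [1.15 0.31 0.02] [-0.03 -0.24 -0.03] 0.31034063273941875 21.888185441493988 11.4
```

>>> step_arm:
  series: "2 0 0 0 0 0 0;2 0 0 0 0 0 0;2 0 0 0 0 0 0"

```text
time_s: 11.78
tcp_pos: [473.1, 3.1, 136.1]
ee_rot: [0.991, 0.131, -0.001, -0.0]
wrist_force: [-0.5, -0.3, -0.2]
width: 0.307
grasp_force: 21.8
```

```bash
python3 st.py
```

```text
[473.11   3.08 136.12] [-0.48 -0.26 -0.19] [ 0.01 -0.   -0.01] 0.306992718913413 21.83812916278839 11.775
```

>>> step_arm:
  series: "2 0 0 0.3 0 0 0;2 0 0 0.5 0 0 0;2 0 0 0.7 0 0 0;2 0 0 0.7 0 0 0"

```text
time_s: 12.28
tcp_pos: [474.8, 3.0, 131.4]
ee_rot: [0.991, 0.13, 0.0, -0.0]
wrist_force: [-2.6, 0.0, 11.9]
width: 0.305
grasp_force: 23.3
```

```bash
python3 st.py
```

```text
[474.77   2.97 131.37] [-2.62  0.05 11.88] [0.19 0.64 0.05] 0.3053202699528774 23.294718861579895 12.275
```

>>> step_arm:
  series: "2 0 0 -0.3 0 0 0;2 0.01 0.18 -0.4 0 0 0;2 0.01 0.18 -0.4 0 0 0;2 0.01 0.18 -0.2 0 0 0;2 0.01 0.18 0 0 0 0;2 0.01 0.18 0.1 0 0 0;2 0.01 0.18 0.1 0 0 0"

```text
time_s: 13.15
tcp_pos: [475.9, 1.4, 130.4]
ee_rot: [0.991, 0.13, 0.001, -0.0]
wrist_force: [-1.8, 0.7, 11.1]
width: 0.306
grasp_force: 23.5
```

```bash
python3 st.py
```

```text
[475.89   1.42 130.41] [-1.83  0.71 11.09] [0.31 0.41 0.02] 0.306210628592955 23.471707105636597 13.15
```

>>> step_arm:
  series: "2 0 0 -0.3 0 0 0;2 -0.04 0.14 -0.4 0 0 0;2 -0.04 0.14 -0.4 0 0 0;2 -0.04 0.14 -0.2 0 0 0;2 -0.04 0.14 0 0 0 0;2 -0.04 0.14 0.1 0 0 0;2 -0.04 0.14 0.1 0 0 0"

```text
time_s: 14.02
tcp_pos: [476.0, -0.1, 129.9]
ee_rot: [0.991, 0.13, 0.001, -0.0]
wrist_force: [-2.2, 1.7, 13.0]
width: 0.309
grasp_force: 23.8
```

```bash
python3 st.py
```

```text
[476.04  -0.09 129.85] [-2.21  1.71 12.99] [ 0.34  0.43 -0.04] 0.30872626182462914 23.838946223258972 14.025
```

>>> step_arm:
  series: "2 0 0 -1 0 0 0;2 0 0 -2.2 0 0 0;2 0 0 -2.2 0 0 0;2 0 0 -2.2 0 0 0;2 0 0 -2.2 0 0 0"

```text
time_s: 14.65
tcp_pos: [473.8, -0.2, 148.9]
ee_rot: [0.991, 0.13, -0.001, -0.0]
wrist_force: [0.4, 0.4, -0.6]
width: 0.311
grasp_force: 22.6
```

```bash
python3 st.py; python3 - <<'E'
from h import *
np.set_printoptions(precision=2,suppress=True)
a=snap('scene');st=sensors.state();x,y,z=st['tcp_pos']
o=(330,195);f=12
A=cv2.resize(a['color'][o[1]:o[1]+48,o[0]:o[0]+60],None,fx=f,fy=f,interpolation=2)
th=np.linspace(0,2*np.pi,25)
def circ(cx,cy,cz,r): return (proj(a,np.c_[cx+r*np.cos(th),cy+r*np.sin(th),0*th+cz])-o+.5)*f
B=A.copy()
for pts,c in((circ(x,y,z-101,13.5),(0,255,0)),(circ(473.5,3.2,37,18),(0,255,255)),(circ(473.5,3.2,37,26),(255,0,255))):
    cv2.polylines(B,[np.int32(pts)],True,c,1)
cv2.imwrite('pics/v5.png',np.vstack([B])[:,:,::-1]);print(B.shape)
E
```

```text
[473.79  -0.18 148.94] [ 0.42  0.43 -0.62] [ 0.    0.07 -0.02] 0.3106490941690807 22.550274431705475 14.65
(576, 720, 3)
```

View pics/v5.png

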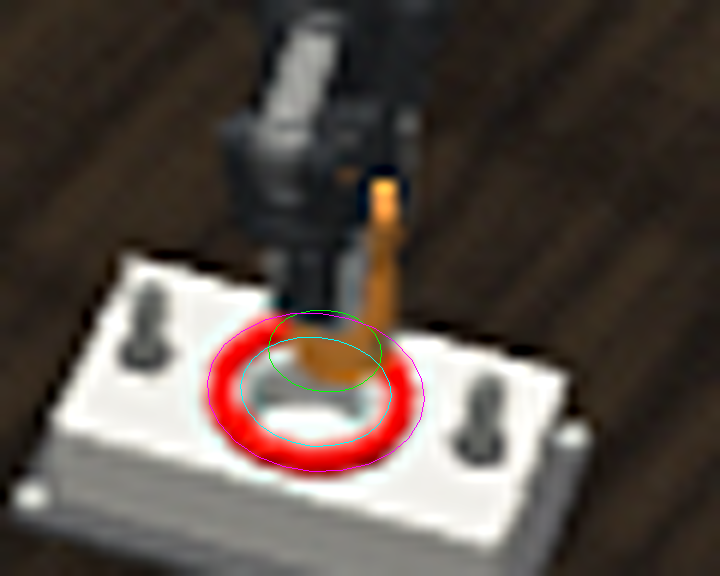

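The overlay shows the vial bottom about 15–20 crop pixels right of where the tool axis predicts. The contact has shifted it in the grip, so I'll stand it on free bench and re-centre it with two squeezes.

```bash
python3 g.py 474.4 -0.3 149.5 15   470 -120 160 15 470 -120 101 15 470 -120 84 105; echo; python3 g.py 470 -120 101 15 473.8 2.8 165 15  473.8 2.8 138 15
```

```text
-3.52 11.45 -1.05  0 0 -0.000
-3.52 11.45 4.85  0 0 -0.000
-3.52 11.45 6.55  0 0 -1.571

3.55 -11.76 -6.40  0 0 -0.000
3.55 -11.76 -3.70  0 0 -0.000
```

>>> step_arm:
  series: "2 0 0 -2 0 0 0;2 -3.52 11.45 -2 0 0 0;2 -3.52 11.45 -1 0 0 0;2 -3.52 11.45 0 0 0 0;2 -3.52 11.45 3.5 0 0 0;2 -3.52 11.45 4.6 0 0 0;2 -3.52 11.45 4.85 0 0 0;2 -3.52 11.45 4.85 0 0 0;8.5 -3.52 11.45 4.85 0 0 0;8.5 -3.52 11.45 4.85 0 0 0;8.5 -3.52 11.45 4.85 0 0 0;8.5 -3.52 11.45 5.5 0 0 -1.571;8.5 -3.52 11.45 6 0 0 -1.571;8.5 -3.52 11.45 6.55 0 0 -1.571;8.5 -3.52 11.45 6.55 0 0 -1.571;8.5 -3.52 11.45 6.55 0 0 -1.571;8.5 -3.52 11.45 6.55 0 0 -1.571;8.5 -3.52 11.45 6.55 0 0 -1.571;8.5 -3.52 11.45 6.55 0 0 -1.571;8.5 -3.52 11.45 6.55 0 0 -1.571"

```text
time_s: 17.2
tcp_pos: [470.1, -120.0, 84.2]
ee_rot: [0.608, 0.794, 0.0, 0.0]
wrist_force: [0.6, 0.0, -0.6]
width: 0.996
grasp_force: 0.0
```

>>> step_arm:
  series: "2 0 0 0 0 0 0;2 0 0 0 0 0 0;2 0 0 0 0 0 0;2 0 0 0 0 0 0;2 0 0 0 0 0 0"

```text
time_s: 17.82
tcp_pos: [470.1, -120.0, 84.1]
ee_rot: [0.609, 0.793, 0.0, 0.0]
wrist_force: [0.8, 0.0, 0.3]
width: 0.309
grasp_force: 21.0
```

>>> step_arm:
  series: "8.5 0 0 0 0 0 0;8.5 0 0 0 0 0 0;8.5 0 0 0 0 0 0;8.5 0 0 -1 0 0 1.571;8.5 0 0 -1.7 0 0 1.571;8.5 0 0 -1.7 0 0 1.571;8.5 0 0 -1.7 0 0 1.571;8.5 0 0 -1.7 0 0 1.571;8.5 0 0 -1.7 0 0 1.571;8.5 0 0 -1.7 0 0 1.571;8.5 0 0 -1.7 0 0 1.571;8.5 0 0 -1.7 0 0 1.571;8.5 0 0 -1.7 0 0 1.571;2 0 0 -1.7 0 0 1.571;2 0 0 -1.7 0 0 1.571;2 0 0 -1.7 0 0 1.571;2 0 0 -1.7 0 0 1.571;2 0 0 -1.7 0 0 1.571"
  squeeze: 30

```text
time_s: 20.08
tcp_pos: [470.1, -120.0, 101.1]
ee_rot: [0.991, 0.131, 0.0, 0.0]
wrist_force: [-0.1, 0.8, 0.5]
width: 0.306
grasp_force: 29.6
```

>>> step_arm:
  series: "2 0 0 -4 0 0 0;2 3.55 -11.76 -6.4 0 0 0;2 3.55 -11.76 -6.4 0 0 0;2 3.55 -11.76 -6.4 0 0 0;2 3.55 -11.76 -5 0 0 0;2 3.55 -11.76 -4 0 0 0;2 3.55 -11.76 -3.7 0 0 0;2 3.55 -11.76 -3.7 0 0 0;2 3.55 -11.76 -3.7 0 0 0"

```text
time_s: 21.2
tcp_pos: [474.1, 2.4, 138.1]
ee_rot: [0.992, 0.13, 0.0, 0.0]
wrist_force: [0.2, 1.1, -0.5]
width: 0.305
grasp_force: 29.7
```

```bash
python3 st.py; python3 - <<'E'
from h import *
np.set_printoptions(precision=2,suppress=True)
a=snap('scene');st=sensors.state();x,y,z=st['tcp_pos']
o=(330,195);f=12
B=cv2.resize(a['color'][o[1]:o[1]+48,o[0]:o[0]+60],None,fx=f,fy=f,interpolation=2)
th=np.linspace(0,2*np.pi,25)
def circ(cx,cy,cz,r): return (proj(a,np.c_[cx+r*np.cos(th),cy+r*np.sin(th),0*th+cz])-o+.5)*f
for pts,c in((circ(x,y,z-101,13.5),(0,255,0)),(circ(x,y,z-46,13.5),(0,255,0)),(circ(474.2,2.8,37,18),(0,255,255)),(circ(474.2,2.8,37,26),(255,0,255))):
    cv2.polylines(B,[np.int32(pts)],True,c,1)
cv2.imwrite('pics/v6.png',B[:,:,::-1])
E
```

```text
[474.06   2.38 138.09] [ 0.18  1.11 -0.5 ] [-0.  0. -0.] 0.3049612847269531 29.7398042678833 21.2
```

View pics/v6.png

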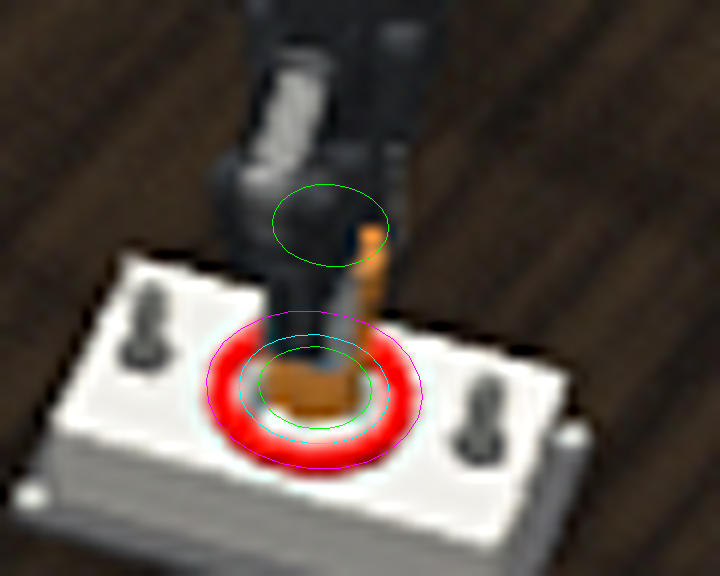

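The re-centred vial sits within about 0.5 mm of the ring centre, at (313,·) against (311,·). Lowering it gently.

>>> step_arm:
  series: "2 0.02 -0.02 0.2 0 0 0;2 0.02 -0.02 0.4 0 0 0;2 0.02 -0.02 0.6 0 0 0;2 0.02 -0.02 0.8 0 0 0;2 0.02 -0.02 0.8 0 0 0"

```text
time_s: 21.88
tcp_pos: [475.1, 3.0, 132.3]
ee_rot: [0.991, 0.131, 0.0, 0.0]
wrist_force: [-3.4, 1.0, 13.4]
width: 0.303
grasp_force: 31.4
```

```bash
python3 st.py
```

```text
[475.12   3.   132.25] [-3.36  0.99 13.42] [0.19 0.8  0.02] 0.3032203349486013 31.425527930259705 21.875
```

>>> step_arm:
  series: "2 0 0 -0.4 0 0 0;2 0.1 0 -0.2 0 0 0;2 0.12 0 -0.05 0 0 0;2 0.09 0.08 -0.05 0 0 0;2 0 0.12 -0.05 0 0 0;2 -0.08 0.08 -0.05 0 0 0;2 -0.12 0 -0.05 0 0 0;2 -0.08 -0.08 -0.05 0 0 0;2 0 -0.12 -0.05 0 0 0;2 0.08 -0.08 -0.05 0 0 0;2 0.12 0 -0.05 0 0 0;2 0 0 0 0 0 0"

```text
time_s: 23.38
tcp_pos: [475.6, 3.1, 132.2]
ee_rot: [0.991, 0.13, 0.001, -0.0]
wrist_force: [-2.4, 1.4, 15.5]
width: 0.303
grasp_force: 31.6
```

```bash
python3 st.py
```

```text
[475.56   3.14 132.23] [-2.37  1.43 15.55] [0.46 0.53 0.04] 0.303419413090485 31.56841814517975 23.375
```

```bash
python3 - <<'E'
from h import *
np.set_printoptions(precision=2,suppress=True)
a=snap('scene');b=snap('top')
A=cv2.imread('pics/scene0.png').astype(float);B=cv2.imread('pics/top0.png').astype(float)
red=lambda I:np.clip(I[:,:,2]-(I[:,:,0]+I[:,:,1])/2,0,255)
def edges(v):
    h=v.max()*.5;i=np.nonzero((v[:-1]<h)!=(v[1:]<h))[0];return i+(h-v[i])/(v[i+1]-v[i])
R=red(A)
for c in range(353,359): print('scene col',c,edges(R[210:245,c])+210)
for r in range(225,231): print('scene row',r,edges(R[r,335:380])+335)
R=red(B)
for c in range(318,324): print('top col',c,edges(R[240:270,c])+240)
for r in range(252,257): print('top row',r,edges(R[r,300:342])+300)
# prediction for candidate centre
t=np.linspace(0,2*np.pi,721)
for n,s in(('scene',a),('top',b)):
  for cx,cy in((474,2),(474,4)):
    for r in(18,26):
        p=proj(s,np.c_[cx+r*np.cos(t),cy+r*np.sin(t),0*t+37]);print(n,cx,cy,r,'x',p[:,0].min(),p[:,0].max(),'y',p[:,1].min(),p[:,1].max())
E
```

```text
scene col 353 [220.84 223.08 231.15 233.44]
scene col 354 [220.51 222.98 231.43 233.83]
scene col 355 [220.49 222.98 231.69 234.02]
scene col 356 [220.49 222.98 231.7  233.98]
scene col 357 [220.53 223.14 231.53 234.03]
scene col 358 [220.63 223.48 231.38 233.8 ]
scene row 225 [347.27 349.61 360.53 363.35]
scene row 226 [347.21 349.17 361.43 363.58]
scene row 227 [346.96 348.87 361.82 363.97]
scene row 228 [346.86 349.16 361.87 363.85]
scene row 229 [347.2  350.27 361.56 363.73]
scene row 230 [347.59 351.06 361.   363.49]
top col 318 [245.19 247.76 260.55 263.14]
top col 319 [244.78 247.43 260.75 263.33]
top col 320 [244.72 247.34 260.91 263.49]
top col 321 [244.72 247.33 260.92 263.47]
top col 322 [244.75 247.37 260.78 263.43]
top col 323 [245.04 247.59 260.65 263.25]
top row 252 [311.56 314.16 327.22 329.75]
top row 253 [311.51 313.98 327.47 330.02]
top row 254 [311.45 313.93 327.57 330.11]
top row 255 [311.35 313.88 327.48 330.03]
top row 256 [311.62 314.2  327.44 329.85]
scene 474 2 18 x 349.6444579401091 362.16191109310586 y 222.25472760765155 231.385697084781
scene 474 2 26 x 346.8646134431593 364.94626151459397 y 220.27640656191645 233.4670462766592
scene 474 4 18 x 349.2670814194298 361.79629689217404 y 222.65675829174893 231.8049713657415
scene 474 4 26 x 346.4846166656858 364.58325615574535 y 220.6747420006478 233.8902940952923
top 474 2 18 x 313.8158694191768 327.31468189485133 y 247.1235241360607 260.6844632384626
top 474 2 26 x 310.8169988865836 330.31544827036004 y 244.1178461175715 263.70605990608124
top 474 4 18 x 313.0662444337183 326.56464613145334 y 247.11032035464763 260.67101761479506
top 474 4 26 x 310.0674461946983 329.56530220722175 y 244.10469547409406 263.6925599238676
```

The rim contact is ambiguous, so I'll feel for the centre. With the vial bottom just below the free seal's top, I'll probe its inner wall on both sides.

>>> step_arm:
  series: "2 0 0 -0.5 0 0 0;2 0 0 -0.5 0 0 0;2 0 0.4 -0.5 0 0 0;2 0 0.6 -0.5 0 0 0;2 0 0.6 -0.5 0 0 0;2 0 0.6 -0.5 0 0 0"

```text
time_s: 24.22
tcp_pos: [475.5, -2.7, 134.9]
ee_rot: [0.991, 0.13, -0.0, -0.0]
wrist_force: [-1.0, -0.5, -1.0]
width: 0.301
grasp_force: 30.0
```

```bash
python3 st.py
```

```text
[475.46  -2.74 134.88] [-1.01 -0.51 -1.04] [ 0.03 -0.03 -0.03] 0.30145806890349863 29.951386749744415 24.225
```

>>> step_arm:
  series: "2 0 -0.6 0 0 0 0;2 0 -1.0 0 0 0 0;2 0 -1.2 0 0 0 0;2 0 -1.2 0 0 0 0;2 0 -1.2 0 0 0 0"

```text
time_s: 24.85
tcp_pos: [473.4, 6.4, 135.5]
ee_rot: [0.991, 0.132, 0.001, 0.004]
wrist_force: [1.5, -10.3, -1.6]
width: 0.307
grasp_force: 30.1
```

```bash
python3 st.py
```

```text
[473.4    6.42 135.48] [  1.48 -10.29  -1.56] [-2.04 -0.26  0.06] 0.307179585971401 30.10065793991089 24.85
```

>>> step_arm:
  series: "2 0 0.6 0 0 0 0;2 0 1.0 0 0 0 0;2 0 1.4 0 0 0 0;2 0 1.5 0 0 0 0;2 0 1.5 0 0 0 0"

```text
time_s: 25.48
tcp_pos: [475.9, -4.4, 134.9]
ee_rot: [0.992, 0.13, -0.0, -0.002]
wrist_force: [-0.6, 5.2, 1.4]
width: 0.303
grasp_force: 30.5
```

```bash
python3 st.py
```

```text
[475.85  -4.36 134.89] [-0.56  5.16  1.44] [ 0.98  0.19 -0.05] 0.3034349523321365 30.456949174404144 25.475
```

>>> step_arm:
  series: "2 0 -0.65 0 0 0 0;2 0.4 -0.65 0 0 0 0;2 0.7 -0.65 0 0 0 0;2 0.7 -0.65 0 0 0 0;2 0.7 -0.65 0 0 0 0"

```text
time_s: 26.1
tcp_pos: [481.0, 2.3, 134.8]
ee_rot: [0.991, 0.131, -0.001, 0.0]
wrist_force: [-2.6, -1.1, 1.2]
width: 0.305
grasp_force: 30.4
```

```bash
python3 st.py
```

```text
[481.03   2.34 134.82] [-2.57 -1.12  1.23] [-0.15  0.44  0.01] 0.30494675496089363 30.425838232040405 26.1
```

>>> step_arm:
  series: "2 -0.5 0 0 0 0 0;2 -1.0 0 0 0 0 0;2 -1.4 0 0 0 0 0;2 -1.4 0 0 0 0 0;2 -1.4 0 0 0 0 0"

```text
time_s: 26.72
tcp_pos: [469.5, -0.9, 135.8]
ee_rot: [0.991, 0.13, 0.003, 0.0]
wrist_force: [5.0, 2.1, -3.2]
width: 0.309
grasp_force: 30.0
```

```bash
python3 st.py
```

```text
[469.51  -0.92 135.76] [ 4.99  2.14 -3.24] [ 0.42 -0.92 -0.04] 0.30858886957695336 30.041849613189697 26.725
```

>>> step_arm:
  series: "2 0.6 0 0 0 0 0;2 0.8 0 0 0 0 0;2 0.8 0 0 0 0 0;2 0.8 0 0.2 0 0 0;2 0.8 0 0.4 0 0 0;2 0.8 0 0.6 0 0 0;2 0.8 0 0.6 0 0 0"

```text
time_s: 27.6
tcp_pos: [475.3, 1.0, 128.7]
ee_rot: [0.991, 0.131, -0.0, -0.0]
wrist_force: [0.3, -0.3, 0.2]
width: 0.308
grasp_force: 30.2
```

```bash
python3 st.py
```

```text
[475.32   0.98 128.71] [ 0.31 -0.27  0.22] [-0.03  0.02 -0.03] 0.3083785631121722 30.175142884254456 27.6
```

The vial has dropped into the pocket with no force, centre near (475.4, 0.9). I'll seat it, release it and go up.

>>> step_arm:
  series: "2 0 0 0.5 0 0 0;2 0 0 1.0 0 0 0;2 0 0 1.4 0 0 0;2 0 0 1.45 0 0 0;2 0 0 1.45 0 0 0;2 0 0 1.45 0 0 0"

```text
time_s: 28.35
tcp_pos: [475.8, 1.0, 115.1]
ee_rot: [0.991, 0.131, -0.0, -0.0]
wrist_force: [-2.4, 0.6, 5.0]
width: 0.307
grasp_force: 30.8
```

```bash
python3 st.py; python3 g.py 475.5 0.8 114.5 15  475.5 0.8 205 15 520 215.1 205 20.8  520 215.1 165 20.8 520 215.1 127 20.8;echo; python3 g.py 520 215.1 127 20.8 520 215.1 215 20.8 475.5 0.9 215 15 475.5 0.9 187 15
```

```text
[475.75   1.04 115.11] [-2.43  0.61  4.97] [0.06 0.4  0.01] 0.30679128718607834 30.835084319114685 28.35
0.00 0.00 -9.05  0 0 -0.000
9.84 -19.55 -9.05  0 0 -0.101
9.84 -19.55 -5.05  0 0 -0.101
9.84 -19.55 -1.25  0 0 -0.101

0.00 0.00 -8.80  0 0 -0.000
-11.77 18.44 -8.80  0 0 0.101
-11.77 18.44 -6.00  0 0 0.101
```

Seated: 5 N against the floor at TCP 115. Releasing, rising and travelling to the upper half.

>>> step_arm:
  series: "8.5 0 0 0 0 0 0;8.5 0 0 0 0 0 0;8.5 0 0 0 0 0 0;8.5 0 0 0 0 0 0;8.5 0 0 -4 0 0 0;8.5 0 0 -9 0 0 0;8.5 9.84 -19.55 -9.05 0 0 -0.101;8.5 9.84 -19.55 -9.05 0 0 -0.101;8.5 9.84 -19.55 -9.05 0 0 -0.101;8.5 9.84 -19.55 -9.05 0 0 -0.101;8.5 9.84 -19.55 -5 0 0 -0.101;8.5 9.84 -19.55 -3 0 0 -0.101;8.5 9.84 -19.55 -3 0 0 -0.101"

```text
time_s: 29.98
tcp_pos: [518.1, 214.4, 142.0]
ee_rot: [0.984, 0.18, -0.003, 0.0]
wrist_force: [0.2, -0.4, 0.3]
width: 0.995
grasp_force: 0.0
```

```bash
python3 st.py; python3 - <<'E'
from h import *
np.set_printoptions(precision=2,suppress=True)
a=snap('scene')
st=sensors.state();x,y,z=st['tcp_pos']
A=cv2.resize(a['color'][195:245,330:380],(400,400),interpolation=2);B=cv2.resize(a['color'][235:295,270:330],(400,400),interpolation=2)
cv2.imwrite('pics/v7.png',np.hstack([A,B])[:,:,::-1])
print('pred cap in crop',(proj(a,[[475.4,.9,69]])-[330,195]+.5)*8)
E
```

```text
[518.09 214.41 142.  ] [ 0.2  -0.41  0.3 ] [ 0.01 -0.07 -0.01] 0.9950010401864556 0.0 29.975
pred cap in crop [[215.38 192.59]]
```

View pics/v7.png

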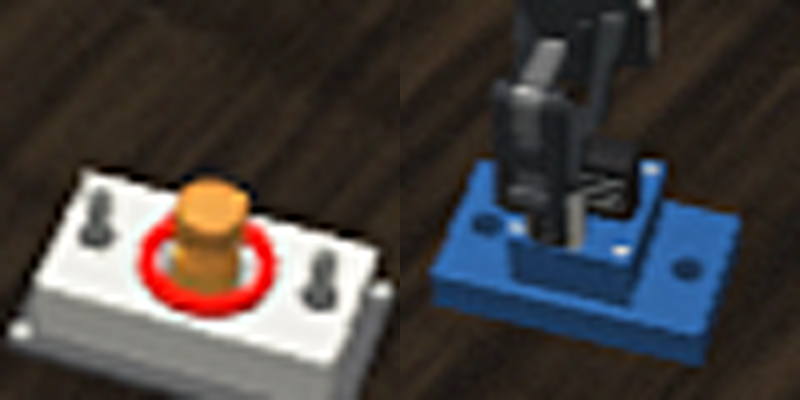

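The vial stands upright in the pocket, cap at (212,205) in the left crop. The fingers straddle the rib at (560,180). Lower and grip.

>>> step_arm:
  series: "8.5 0 0 1 0 0 0;8.5 0 0 1.75 0 0 0;8.5 0 0 1.75 0 0 0;8.5 0 0 1.75 0 0 0;0.5 0 0 1.75 0 0 0;0.5 0 0 1.75 0 0 0;0.5 0 0 1.75 0 0 0;0.5 0 0 1.75 0 0 0;0.5 0 0 1.75 0 0 0;0.5 0 0 1.75 0 0 0;0.5 0 0 1.75 0 0 0"
  squeeze: 80

```text
time_s: 31.4
tcp_pos: [520.1, 215.5, 127.3]
ee_rot: [0.984, 0.18, 0.0, -0.0]
wrist_force: [-1.4, 1.8, 2.6]
width: 0.173
grasp_force: 78.6
```

```bash
python3 st.py
```

```text
[520.12 215.49 127.26] [-1.36  1.83  2.62] [0.15 0.19 0.02] 0.17312653440925152 78.62836003303528 31.4
```

>>> step_arm:
  series: "0.5 0 0 -4 0 0 0;0.5 0 0 -8.8 0 0 0;0.5 -5 8 -8.8 0 0 0.05;0.5 -11.77 18.44 -8.8 0 0 0.101;0.5 -11.77 18.44 -8.8 0 0 0.101;0.5 -11.77 18.44 -8.8 0 0 0.101;0.5 -11.77 18.44 -8.8 0 0 0.101;0.5 -11.77 18.44 -8 0 0 0.101;0.5 -11.77 18.44 -8 0 0 0.101;0.5 -11.77 18.44 -8 0 0 0.101"

```text
time_s: 32.65
tcp_pos: [475.4, 2.0, 206.6]
ee_rot: [0.991, 0.131, -0.0, -0.0]
wrist_force: [-0.6, 0.3, -2.4]
width: 0.171
grasp_force: 78.9
```

```bash
python3 st.py; python3 - <<'E'
from h import *
np.set_printoptions(precision=2,suppress=True)
a=snap('scene');A=a['color']
h=cv2.cvtColor(A,cv2.COLOR_RGB2HSV);m=((h[:,:,0]>95)&(h[:,:,0]<125)&(h[:,:,1]>110)&(h[:,:,2]>50)).astype(np.uint8);m[:, :260]=0;m[:,430:]=0
c=max(cv2.findContours(m,0,1)[0],key=cv2.contourArea);print((cv2.approxPolyDP(c,2,True)[:,0]).tolist())
st=sensors.state();x,y,z=st['tcp_pos'];t=np.radians(15);R=np.array([[np.cos(t),-np.sin(t)],[np.sin(t),np.cos(t)]])
for zz in(z-127,z-107): print('pred',proj(a,[[*(R@np.array(p)+[x,y]),zz] for p in((55,30),(-55,30),(-55,-30),(55,-30))]).tolist())
E
```

```text
[475.37   2.01 206.56] [-0.64  0.31 -2.39] [-0.03 -0.03 -0.04] 0.17093557466369544 78.93882393836975 32.65
[[340, 202], [335, 213], [336, 219], [372, 228], [378, 210], [368, 207], [369, 201], [366, 201], [364, 207], [354, 206], [343, 200]]
pred [[334.4524434302248, 218.16159121613913], [372.42426125482734, 228.51512895948954], [378.1633317039964, 214.00412611057146], [341.3142563058381, 204.296577497508]]
pred [[334.67393882950734, 213.09740496871188], [373.0980586162806, 223.4585535482311], [378.8771620342399, 208.95318686658058], [341.6038725080217, 199.24575455267137]]
```

>>> step_arm:
  series: "0.5 0 0 1 0 0 0;0.5 0 0 1.8 0 0 0;0.5 0 0 1.9 0 0 0;0.5 0 0 2.2 0 0 0;0.5 0 0 2.4 0 0 0;0.5 0 0 2.6 0 0 0;0.5 0 0 2.6 0 0 0"

```text
time_s: 33.58
tcp_pos: [475.4, 1.1, 180.9]
ee_rot: [0.991, 0.13, -0.0, -0.0]
wrist_force: [0.0, 0.2, -2.5]
width: 0.168
grasp_force: 79.0
```

```bash
python3 st.py
```

```text
[475.36   1.09 180.92] [ 0.01  0.2  -2.52] [-0.03 -0.05  0.03] 0.16790263417163537 78.96103620529175 33.575
```

>>> step_arm:
  series: "0.5 0 0 0.2 0 0 0;0.5 0 0 0.4 0 0 0;0.5 0 0 0.6 0 0 0;0.5 0 0 0.8 0 0 0;0.5 0 0 0.8 0 0 0"

```text
time_s: 34.2
tcp_pos: [475.2, 1.1, 172.7]
ee_rot: [0.991, 0.131, -0.0, -0.0]
wrist_force: [-0.5, -0.4, -2.3]
width: 0.173
grasp_force: 79.0
```

```bash
python3 st.py
```

```text
[475.24   1.12 172.74] [-0.52 -0.38 -2.26] [-0.03  0.02  0.01] 0.17282626404255227 78.96098971366882 34.2
```

Both holes are over the dowels with no side force. Pressing on down.

>>> step_arm:
  series: "0.5 0 0 0.3 0 0 0;0.5 0 0 0.6 0 0 0;0.5 0 0 0.9 0 0 0;0.5 0 0 1.2 0 0 0;0.5 0 0 1.4 0 0 0;0.5 0 0 1.6 0 0 0;0.5 0 0 1.7 0 0 0;0.5 0 0 1.7 0 0 0"

```text
time_s: 35.2
tcp_pos: [475.7, 1.1, 159.2]
ee_rot: [0.991, 0.131, -0.001, -0.0]
wrist_force: [-10.1, 0.3, 19.9]
width: 0.171
grasp_force: 82.6
```

```bash
python3 st.py
```

```text
[475.68   1.12 159.22] [-10.11   0.3   19.94] [ 0.13  1.62 -0.02] 0.17132969625306624 82.57256627082825 35.2
```

>>> step_arm:
  series: "0.5 -0.1 0 0.1 0 0 0;0.5 -0.1 0 0.15 0 0 0;0.5 -0.1 0 0.15 0 0 0;0.5 -0.1 0 0.15 0 0 0;0.5 -0.1 0 0.15 0 0 0"

```text
time_s: 35.83
tcp_pos: [475.5, 1.1, 159.2]
ee_rot: [0.991, 0.131, -0.0, -0.0]
wrist_force: [-12.2, 3.1, 27.7]
width: 0.173
grasp_force: 83.7
```

```bash
python3 st.py; python3 - <<'E'
from h import *
a=snap('scene');A=cv2.resize(a['color'][180:250,315:400],None,fx=8,fy=8,interpolation=2);cv2.imwrite('pics/end.png',A[:,:,::-1])
E
```

```text
[475.51   1.07 159.15] [-12.25   3.13  27.71] [0.33 1.91 0.  ] 0.17306620305356413 83.66864919662476 35.825
```

View pics/end.png

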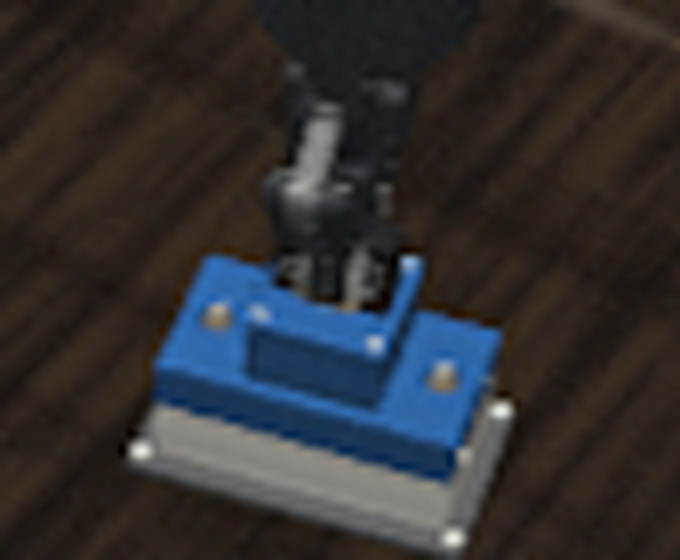

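The two halves are shut all round, with the dowel tips through the holes at (217,315) and (443,375). Handing in.

```bash
python3 -c "
from bench import ticket
print(ticket.job_done())"
```

```text
the job is handed in; nothing more can be done
None
```

The job is handed in (no verdict returned): the vial is in the pocket, and the upper half is on both dowels, pressed shut with about 28 N and still gripped by the rib, at 35.8 s; however, I viewed 11 pictures, one over the limit of 10.

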